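# Clip the logger forceps onto the tall vial

### The job

Squeeze the self-closing forceps by their two thumb plates so that the jaws open, set them down flat on the bench with the jaws on either side of the tall slim vial, and let go so that they close on it. The vial must stay standing where it is, about midway along the jaws, and the short vial and the wide bottle must be left alone.

Things in the scene. Friction and masses are not known exactly. Their poses are not given: they have to be found in the camera images.
- forceps_grip (a point): Steel self-closing forceps, flat, 0.09 kg. Point: midway between the 2 upright black thumb plates, 12 mm above the underside; x to jaws, y across, z up. In mm: plates x -21 to 21, 24 tall, 49 over outer faces; squeezed in y to their stop at 34 (10 N) they open the jaws, let go they spring back. Jaws: 2 upright plates, x 77 to 115, 16 tall, 5 thick, gap 20 at rest, 54 squeezed. Tail x -104, 35 tall.
- tall_vial_mid (a point): Tall slim glass vial with a black cap and white label, loose, upright: 28 mm diameter (29 mm at the cap), 95 mm tall, 0.08 kg. The point is on its axis, half-way up (47.5 mm above its base).
- short_vial_mid (a point): Short glass vial with a black cap, loose, upright, to be left alone: 28 mm diameter, 46 mm tall. The point is on its axis, half-way up (23 mm above its base).
- bottle_mid (a point): Wide glass bottle with a narrower black cap, loose, upright, to be left alone: 56 mm diameter, 105 mm tall. The point is on its axis, half-way up (52.5 mm above its base).
Mind the look-alikes: they are no part of the job. Leave any blue look-alike of the part that bears forceps_grip alone.

How it is judged:
By the outcome, as a careful person would: the job done as asked, in the order asked, and still so for the second after the job is handed in, with the robot touching nothing.
It also fails if it takes over 35 s, if anything falls off the work surface, if the arm or the gripper's body presses on something with over 40 N, if the wrist force passes 120 N, or if a joint passes its speed limit or range.

### The arm

A 7-joint arm with a two-finger parallel gripper is mounted at the origin on the work surface. World frame = base frame: x ahead of the robot, y to its left, z up, the work surface at z = 0. Lengths are in m, angles in rad, forces in N, time in s.
With the tool pointing down it reaches from about 0.425 to 0.875 m from the base axis. Payload 4.7 kg.
Tool frame: the origin (TCP) lies at the very end of the fingers, on their centre line; the grasp point (between the pads) lies ctrl.grasp_offset behind it (ctrl.grasp_offset is the distance from the TCP to the grasp point, in m); z points along the fingers, y is the direction in which the jaws open and shut (so a half turn about z gives the same grasp; the last joint's range is limited). The gripper opens to 87 mm and grips with 3 to 60 N. Pads are 19 mm wide; open, the fingers measure 117 mm over their backs; the gripper's body (75 mm by 190 mm) begins 51 mm behind the grasp point.
Start: joints at [-1.332, 0.321, -0.07, 1.45, 0.023, 1.371, -0.057], TCP at [0.145, 0.634, 0.223] pointing down, gripper open.
Joint ranges: [-2.86, 2.86], [-0.3, 2.09], [-1.38, 1.24], [0.06, 2.45], [-1.56, 4.7], [0.09, 2.05], [-2.69, 2.69]. Speed limits (rad/s): [2.57, 2.57, 3.14, 3.14, 3.14, 3.14, 3.14].

### API

Orientations are given as a rotation vector (axis times angle).
In Python, from bench import ctrl gives the robot as it stands.
- The arm moves only by the tool step_arm, never from a script. Its argument "plan" is a list of rows, each an object of numbers: "x", "y", "z": the shift along the tool's x, y, z in m; "wx", "wy", "wz": the turn, a rotation vector about the tool's x, y, z in degrees; "jaw": the closure, from -1 (fully open) to 1 (shut). In form: [{"x": .., "y": .., "z": .., "wx": .., "wy": .., "wz": .., "jaw": ..}, ...]. A call has 1 to 20 rows; each row is the pose to reach, as a shift and turn from the pose commanded when the call began, along the tool's axes at that moment; what a row does not reach only later rows make up. A row lasts 1/10 s, in which the tool goes at most 50 mm and 8.59 degrees, less where a joint would pass 70% of its speed; a pose out of reach is approached as far as the arm can. A call with a gripper value outside its range is refused whole. The fingers move at their own pace and stop on an object; "newtons" is the grip in N (left out, the last holds). Time passes only in rows, so rows that repeat a pose let the fingers close. It gives the time, the measured TCP pose, the force and the opening at its end, in the units of the state.
- ctrl.get_state(): the state, without advancing time (a new reading comes with each control period).
- ctrl.get_image(name): name is "scene" or "top" or "wrist"; returns the picture (480x640x3 uint8, blue, green, red); there is no depth.
- ctrl.camera_params(name): a dict with "camera_matrix" (3x3 intrinsics, pixels), "rvec" (rotation vector, rad) and "tvec" (3), from world to camera coordinates, as OpenCV has them; the wrist camera has in their place "tool_from_camera" (4x4, takes a point from camera to tool coordinates, whose origin is the TCP and whose axes are the flange's). Camera axes: x right, y down, z forward; pixel columns grow to the right and rows downward; lengths in m; the calibration is good to about 2 mm. A picture is of the moment at which its call begins: read the wrist's pose just before it. camera_params takes no time and is no camera call.
- ctrl.close_job(): hands the job in, once; it reports no verdict.
The state is a dict: "time": time; "joint_positions": joint angles; "qd": joint speeds; "joint_torque": joint torques, N m; "position": TCP position; "tool_rot": TCP orientation; "ft_force": force on the tool from outside, world axes, zero at the start; "torque": the same for the moment, N m; "grip_width": opening from 0.0 (shut) to 1.0 (fully open).
Only numpy, scipy, OpenCV 4.12 (cv2) and the standard library are available. Lean on these libraries where they do the work, as an engineer would, in place of code of your own. Each camera call takes 0.05 s, during which the arm holds its last target. There are 200 camera calls.

## Working session

There is one attempt and no reset: what is moved stays moved. The work goes in short steps, Python scripts to look and compute and a tool call to move; the robot and the scene stay as the last step left them, time stands still between calls to the robot, and variables do not carry over. Pictures are saved under pics/ and viewed, about 8 in all and at most 12, crops included, and the job is handed in when it is done.

Besides the shell and the picture viewer there is one more tool, called after ">>>" by a JSON object that holds its "op" and its "data". step_arm: Moves the arm, as the interface text tells. Its arguments: {"type":"object","properties":{"plan":{"type":"array"},"newtons":{"type":"number"}},"required":["plan"]}

```bash
mkdir -p pics
cat > h.py <<'E'
import numpy as np, cv2
from bench import ctrl
from scipy.spatial.transform import Rotation as R
def cam(n):
    p=ctrl.camera_params(n); K=np.array(p["camera_matrix"],float)
    if n!="wrist":
        Rm=cv2.Rodrigues(np.array(p["rvec"],float))[0]; t=np.array(p["tvec"],float).ravel(); return K,Rm,t
    s=ctrl.get_state(); T=np.eye(4); T[:3,:3]=R.from_rotvec(s["tool_rot"]).as_matrix(); T[:3,3]=s["position"]
    W=np.linalg.inv(T@np.array(p["tool_from_camera"])); return K,W[:3,:3],W[:3,3]
def ray(c,u,v):
    K,Rm,t=c; return -Rm.T@t, Rm.T@np.linalg.inv(K)@np.array([u,v,1.])
def onz(c,u,v,z):
    o,d=ray(c,u,v); return o+d*(z-o[2])/d[2]
def proj(c,p):
    K,Rm,t=c; q=K@(Rm@np.array(p,float)+t); return q[:2]/q[2]
E
python3 - <<'E'
from h import *
for n in("top","scene"): cv2.imwrite(f"pics/{n}0.png",ctrl.get_image(n))
s=ctrl.get_state();print(s,ctrl.grasp_offset)
for n in("top","scene"): print(cam(n), ray(cam(n),320,240))
print(ctrl.camera_params("wrist"))
E
```

```text
{'time': 0.1, 'joint_positions': array([-1.33188989,  0.3218018 , -0.07001817,  1.4515246 ,  0.02259346,
        1.37083938, -0.05686278]), 'qd': array([ 0.00031029, -0.00172858, -0.00039712, -0.00474951,  0.00140952,
        0.00146297,  0.0018018 ]), 'joint_torque': array([-3.62564924e-04, -4.92570877e+01, -4.05866252e-01, -3.13396454e+01,
       -6.41759299e-02,  3.95805726e-02,  6.23122810e-05]), 'position': array([0.14487148, 0.63313895, 0.22155027]), 'tool_rot': array([-3.52371463e-01, -3.12167378e+00,  2.80421690e-03]), 'ft_force': array([ 0.11246055,  0.95661552, -0.09198991]), 'torque': array([-0.03727002, -0.04052919,  0.01837127]), 'grip_width': 1.0017634877583805} 0.0187
(array([[459.28570314,   0.        , 320.0241339 ],
       [  0.        , 459.28570314, 246.09765194],
       [  0.        ,   0.        ,   1.        ]]), array([[ 0.00931401, -0.9999104 ,  0.00961509],
       [-0.9914715 , -0.01048452, -0.12990125],
       [ 0.12999042, -0.00832318, -0.99148032]]), array([-0.02807616,  0.55497814,  0.8196517 ])) (array([ 0.44395965, -0.01543286,  0.88503083]), array([ 0
[... 320 characters left out ...]
388, -0.81241225]]), array([-0.43421808, -0.24150287,  1.25034907])) (array([ 0.89853575, -0.49496874,  0.87056375]), array([-0.32220158,  0.48505865, -0.81345271]))
{'camera_matrix': array([[346.6520726 ,   0.        , 318.3769229 ],
       [  0.        , 346.6520726 , 241.08097856],
       [  0.        ,   0.        ,   1.        ]]), 'tool_from_camera': array([[-6.45596426e-04, -9.65921262e-01, -2.58835272e-01,
         7.07053122e-02],
       [ 9.99999747e-01, -5.46441955e-04, -4.55024385e-04,
        -1.70030540e-05],
       [ 2.98079276e-04, -2.58835500e-01,  9.65921371e-01,
        -1.62499751e-01],
       [ 0.00000000e+00,  0.00000000e+00,  0.00000000e+00,
         1.00000000e+00]])}
```

View pics/top0.png

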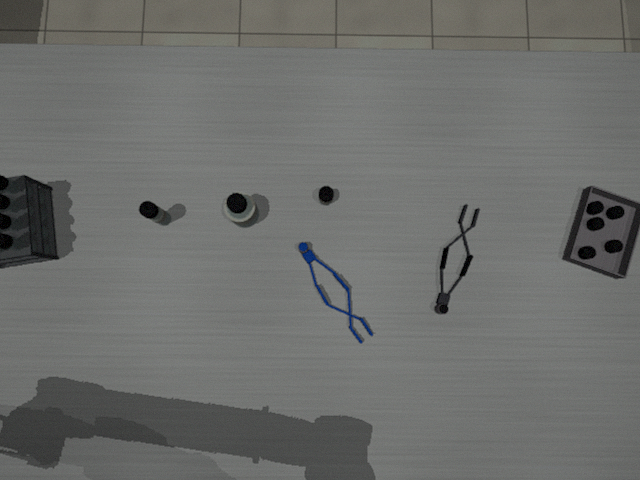

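View pics/scene0.png

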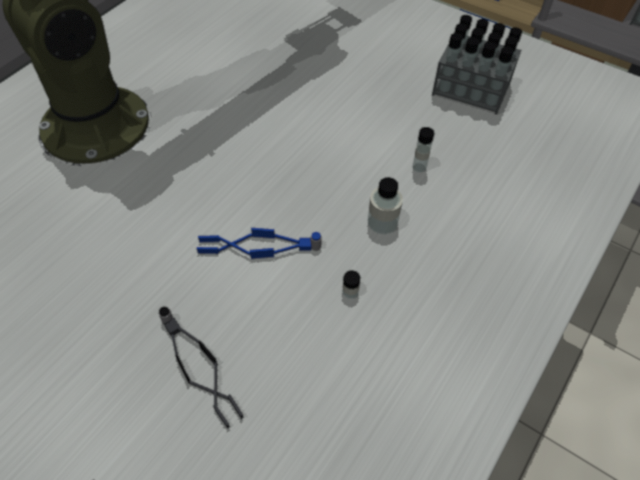

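Top view: steel forceps at about (455,260), jaws toward (470,210); plates at (444,258) and (467,265); blue look-alike at (335,290), to be left alone. Tall slim vial (150,210), bottle (238,205), short vial (326,194). The grey/black one fits "steel"; I'll confirm it in a crop and measure.

Run:
```python
from h import *
im=cv2.imread("pics/top0.png"); g=im.max(2)
c=cam("top")
a=cv2.resize(im[190:330,400:520],None,fx=4,fy=4,interpolation=cv2.INTER_CUBIC)
b=cv2.resize(im[160:240,120:260],None,fx=3,fy=3,interpolation=cv2.INTER_CUBIC)
o=np.zeros((560,800,3),np.uint8);o[:560,:480]=a;o[:240,480:800]=b[:,:320];cv2.imwrite("pics/crop.png",o)
m=(g<28).astype(np.uint8)
n,l,st,ce=cv2.connectedComponentsWithStats(m)
for i in range(1,n):
    if st[i,4]>15 and 120<ce[i][0]<540 and ce[i][1]<340:print(st[i],ce[i],onz(c,*ce[i],.024),onz(c,*ce[i],.095))
```

```text
[319 187  14  15 171] [325.7251462  193.88304094] [ 0.65804895 -0.03266321  0.024     ] [ 0.64039529 -0.0312424   0.095     ]
[227 193  20  20 294] [236.52040816 202.86054422] [0.63848954 0.13769176 0.024     ] [0.62244874 0.12506521 0.095     ]
[140 202  18  16 234] [148.55128205 209.5042735 ] [0.62365414 0.3044418  0.024     ] [0.60883666 0.27806516 0.095     ]
[459 206   6  18  21] [461.14285714 214.57142857] [ 0.62054896 -0.29215628  0.024     ] [ 0.60598753 -0.26933786  0.095     ]
[471 209   7  16  23] [473.95652174 216.04347826] [ 0.61795796 -0.3166601   0.024     ] [ 0.60361018 -0.29182111  0.095     ]
[440 247   8  22  91] [443.73626374 257.74725275] [ 0.53712013 -0.25661762  0.024     ] [ 0.52943818 -0.23672969  0.095     ]
[460 255  12  22  96] [465.69791667 265.13541667] [ 0.52353515 -0.2977926   0.024     ] [ 0.51697341 -0.27450941  0.095     ]
[440 305   8   8  54] [443.24074074 308.37037037] [ 0.44229963 -0.25324993  0.024     ] [ 0.44243651 -0.2336397   0.095     ]
```

View pics/crop.png

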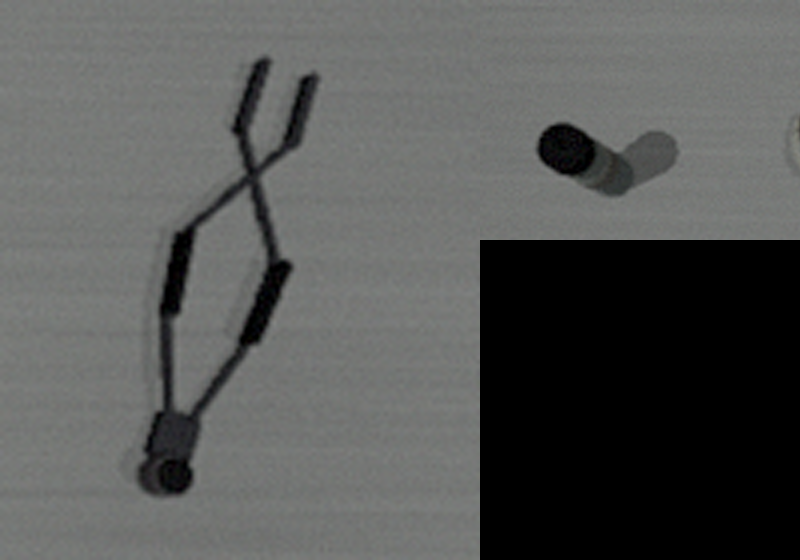

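The crop confirms the dark steel forceps with black plates, jaws up and to the right, and a tall vial at left that is see-through below its cap. Next I work out the first approach.

```bash
cat >> h.py <<'E'
def go(x,y,z,yaw):
    "shift and turn (deg) for TCP to x,y,z with tool x at world yaw deg, pointing down"
    s=ctrl.get_state(); T=R.from_rotvec(s["tool_rot"]); a=np.radians(yaw)
    X=np.array([np.cos(a),np.sin(a),0]);Z=np.array([0,0,-1.]);G=R.from_matrix(np.c_[X,np.cross(Z,X),Z])
    print("shift",T.inv().apply(np.array([x,y,z])-s["position"]).round(4),"turn",np.degrees((T.inv()*G).as_rotvec()).round(2),"t",s["time"])
E
python3 - <<'E'
from h import *
go(.5,.25,.2,164);go(.53,-.277,.15,161.7)
c=cam("scene")
for p in [(.609,.278,.095),(.609,.278,0),(.53,-.277,.024)]:print(proj(c,p))
E
```

```text
shift [-0.4316 -0.2943  0.0221] turn [-0.1   0.01  3.12] t 0.1
shift [-0.5783 -0.8013  0.073 ] turn [-0.1   0.01  5.42] t 0.1
[424.62915334 131.39630631]
[417.10933363 166.85036256]
[195.76829982 354.35578992]
```

>>> {"op": "step_arm", "data": {"plan": [{"x": -0.43, "y": -0.295, "z": 0.02, "wz": 3, "jaw": -1}, {"x": -0.43, "y": -0.295, "z": 0.02, "wz": 3, "jaw": -1}, {"x": -0.43, "y": -0.295, "z": 0.02, "wz": 3, "jaw": -1}, {"x": -0.43, "y": -0.295, "z": 0.02, "wz": 3, "jaw": -1}, {"x": -0.43, "y": -0.295, "z": 0.02, "wz": 3, "jaw": -1}, {"x": -0.43, "y": -0.295, "z": 0.02, "wz": 3, "jaw": -1}, {"x": -0.43, "y": -0.295, "z": 0.02, "wz": 3, "jaw": -1}, {"x": -0.43, "y": -0.295, "z": 0.02, "wz": 3, "jaw": -1}, {"x": -0.43, "y": -0.295, "z": 0.02, "wz": 3, "jaw": -1}, {"x": -0.43, "y": -0.295, "z": 0.02, "wz": 3, "jaw": -1}, {"x": -0.43, "y": -0.295, "z": 0.02, "wz": 3, "jaw": -1}], "newtons": 25}}

```text
validation failed for argument at $.pl...
```

>>> {"op": "step_arm", "data": {"plan": [{"x": -0.147, "y": -0.507, "z": 0.05, "wz": 2.4}, {"x": -0.147, "y": -0.507, "z": 0.05, "wz": 2.4}, {"x": -0.147, "y": -0.507, "z": 0.05, "wz": 2.4}, {"x": -0.147, "y": -0.507, "z": 0.05, "wz": 2.4}, {"x": -0.147, "y": -0.507, "z": 0.05, "wz": 2.4}, {"x": -0.147, "y": -0.507, "z": 0.05, "wz": 2.4}, {"x": -0.147, "y": -0.507, "z": 0.05, "wz": 2.4}, {"x": -0.147, "y": -0.507, "z": 0.05, "wz": 2.4}, {"x": -0.147, "y": -0.507, "z": 0.05, "wz": 2.4}, {"x": -0.147, "y": -0.507, "z": 0.05, "wz": 2.4}, {"x": -0.147, "y": -0.507, "z": 0.05, "wz": 2.4}, {"x": -0.147, "y": -0.507, "z": 0.05, "wz": 2.4}, {"x": -0.147, "y": -0.507, "z": 0.05, "wz": 2.4}]}}

```text
validation failed for argument at $.pl...
```

Run:
```python
from h import *
c=cam("wrist"); im=ctrl.get_image("wrist"); cv2.imwrite("pics/w1.png",im)
s=ctrl.get_state();print(s["position"],s["time"],np.abs(s["qd"]).max(),s["ft_force"],s["joint_positions"])
m=(im.max(2)<28).astype(np.uint8)
n,l,st,ce=cv2.connectedComponentsWithStats(m)
for i in range(1,n):
    if st[i,4]>60: print(st[i],ce[i].round(1),onz(c,*ce[i],.024).round(4))
```

```text
[0.14483781 0.63321597 0.22174045] 0.15 0.002834869277355122 [ 0.58219258 -0.20737455  0.31669589] [-1.33188176  0.32160874 -0.07009824  1.45139677  0.02258416  1.37083038
 -0.05689526]
[183 274  49  31 894] [213.  291.9] [0.201  0.4986 0.024 ]
[406 274  48  31 882] [423.8 292.3] [0.254  0.7285 0.024 ]
[ 423  274  217   93 6230] [530.1 316.9] [0.311  0.8423 0.024 ]
[    0   276   640   204 55604] [236.6 412.4] [0.3617 0.4788 0.024 ]
[593 315  47  47 879] [623.4 344.7] [0.3713 0.9457 0.024 ]
[ 554  451   86   29 1940] [601.1 466.3] [0.5471 0.9173 0.024 ]
[471 452  46  28 993] [494.8 464.5] [0.5136 0.7831 0.024 ]
```

View pics/w1.png

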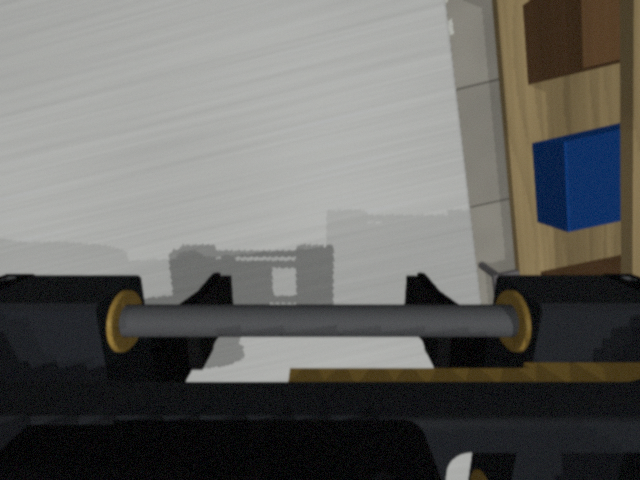

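The call was refused before anything moved, so I'll give every key in each row. The wrist camera only sees the tool's +x side, so I'll turn tool x towards the forceps' jaws.

>>> {"op": "step_arm", "data": {"plan": [{"x": -0.43, "y": -0.295, "z": 0.02, "wx": 0, "wy": 0, "wz": 90, "jaw": -1}, {"x": -0.43, "y": -0.295, "z": 0.02, "wx": 0, "wy": 0, "wz": 90, "jaw": -1}, {"x": -0.43, "y": -0.295, "z": 0.02, "wx": 0, "wy": 0, "wz": 90, "jaw": -1}, {"x": -0.43, "y": -0.295, "z": 0.02, "wx": 0, "wy": 0, "wz": 90, "jaw": -1}, {"x": -0.43, "y": -0.295, "z": 0.02, "wx": 0, "wy": 0, "wz": 90, "jaw": -1}, {"x": -0.43, "y": -0.295, "z": 0.02, "wx": 0, "wy": 0, "wz": 90, "jaw": -1}, {"x": -0.43, "y": -0.295, "z": 0.02, "wx": 0, "wy": 0, "wz": 90, "jaw": -1}, {"x": -0.43, "y": -0.295, "z": 0.02, "wx": 0, "wy": 0, "wz": 90, "jaw": -1}, {"x": -0.43, "y": -0.295, "z": 0.02, "wx": 0, "wy": 0, "wz": 90, "jaw": -1}, {"x": -0.43, "y": -0.295, "z": 0.02, "wx": 0, "wy": 0, "wz": 90, "jaw": -1}, {"x": -0.43, "y": -0.295, "z": 0.02, "wx": 0, "wy": 0, "wz": 90, "jaw": -1}], "newtons": 25}}

```text
time: 1.25
position: [0.5015, 0.2447, 0.2025]
tool_rot: [2.466, 1.943, -0.0]
ft_force: [-0.4, -0.5, -0.4]
grip_width: 1.001
```

Run:
```python
from h import *
s=ctrl.get_state();print(s["position"],s["joint_positions"])
go(.53,-.277,.15,-18.3)
```

```text
[0.50146696 0.2446836  0.2025098 ] [-0.86993229  0.13688539  0.40322524  1.72619027 -0.05317448  1.28939884
 -0.69165056]
shift [-0.5004  0.1498  0.0536] turn [ 1.600e-01 -2.000e-02  9.476e+01] t 1.25
```

>>> {"op": "step_arm", "data": {"plan": [{"x": -0.5, "y": 0.15, "z": 0.053, "wx": 0, "wy": 0, "wz": 95, "jaw": -1}, {"x": -0.5, "y": 0.15, "z": 0.053, "wx": 0, "wy": 0, "wz": 95, "jaw": -1}, {"x": -0.5, "y": 0.15, "z": 0.053, "wx": 0, "wy": 0, "wz": 95, "jaw": -1}, {"x": -0.5, "y": 0.15, "z": 0.053, "wx": 0, "wy": 0, "wz": 95, "jaw": -1}, {"x": -0.5, "y": 0.15, "z": 0.053, "wx": 0, "wy": 0, "wz": 95, "jaw": -1}, {"x": -0.5, "y": 0.15, "z": 0.053, "wx": 0, "wy": 0, "wz": 95, "jaw": -1}, {"x": -0.5, "y": 0.15, "z": 0.053, "wx": 0, "wy": 0, "wz": 95, "jaw": -1}, {"x": -0.5, "y": 0.15, "z": 0.053, "wx": 0, "wy": 0, "wz": 95, "jaw": -1}, {"x": -0.5, "y": 0.15, "z": 0.053, "wx": 0, "wy": 0, "wz": 95, "jaw": -1}, {"x": -0.5, "y": 0.15, "z": 0.053, "wx": 0, "wy": 0, "wz": 95, "jaw": -1}, {"x": -0.5, "y": 0.15, "z": 0.053, "wx": 0, "wy": 0, "wz": 95, "jaw": -1}, {"x": -0.5, "y": 0.15, "z": 0.053, "wx": 0, "wy": 0, "wz": 95, "jaw": -1}, {"x": -0.5, "y": 0.15, "z": 0.053, "wx": 0, "wy": 0, "wz": 95, "jaw": -1}, {"x": -0.5, "y": 0.15, "z": 0.053, "wx": 0, "wy": 0, "wz": 95, "jaw": -1}]}}

```text
time: 2.65
position: [0.5338, -0.2683, 0.1492]
tool_rot: [-3.103, 0.481, 0.001]
ft_force: [-0.1, 0.3, -0.1]
grip_width: 1.001
```

Run:
```python
from h import *
c=cam("wrist"); im=ctrl.get_image("wrist"); cv2.imwrite("pics/w2.png",im)
s=ctrl.get_state();print(s["position"],s["joint_positions"])
m=(im.max(2)<28).astype(np.uint8)
n,l,st,ce=cv2.connectedComponentsWithStats(m)
for i in range(1,n):
    if st[i,4]>60: print(st[i],ce[i].round(1),onz(c,*ce[i],.024).round(4))
print(proj(c,(.53,-.277,.024)))
```

```text
[ 0.53386012 -0.2682418   0.14938058] [-0.30631292  0.34561473  0.8895216   1.70775631 -0.285084    1.22495736
 -1.22610382]
[629   0  11   7  68] [633.9   2.9] [ 0.6285 -0.5385  0.024 ]
[623  19  17  31 433] [632.1  35.5] [ 0.6073 -0.5355  0.024 ]
[604  99  36  30 574] [617.7 114.4] [ 0.5543 -0.5203  0.024 ]
[  0 172  10  27 188] [  3.4 185.5] [ 0.6515 -0.0331  0.024 ]
[353 208  11  47 216] [358.  230.7] [ 0.526  -0.3011  0.024 ]
[184 275  47  30 848] [212.9 292.4] [ 0.5109 -0.1619  0.024 ]
[406 274  48  31 862] [423.6 292.1] [ 0.4541 -0.3414  0.024 ]
[    0   276   640   204 58102] [235.3 410.2] [ 0.3877 -0.1355  0.024 ]
[ 423  276  217   91 8036] [548.3 320.9] [ 0.3918 -0.4436  0.024 ]
[324 337  15   8  74] [331.5 340.2] [ 0.4329 -0.2489  0.024 ]
[ 550  447   90   33 1778] [600.8 465.5] [ 0.2094 -0.4721  0.024 ]
[ 472  448   45   32 1038] [495.3 463.9] [ 0.2444 -0.3683  0.024 ]
[329.56180019 234.72007494]
```

View pics/w2.png

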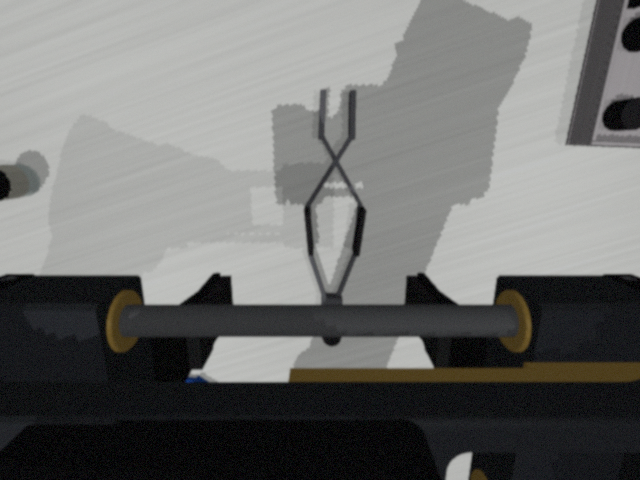

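Run:
```python
from h import *
c=cam("wrist"); im=cv2.imread("pics/w2.png").max(2)
def mid(r,lo=295,hi=375,th=50):
    x=np.where(im[r,lo:hi]<th)[0]+lo; return x
for r in (100,115,130,215,223,231,239,247): print(r,mid(r))
for uv,z in [((334,231),.024),((337,115),.016),((332,300),.02)]: print(onz(c,*uv,z).round(4))
a=onz(c,334,231,.024)[:2];b=onz(c,337,115,.016)[:2];d=b-a;print(np.degrees(np.arctan2(d[1],d[0])),np.hypot(*d))
```

```text
100 []
115 []
130 []
215 [306 307 308 309 357 358 359 360 361 362 363 364]
223 [307 308 309 310 357 358 359 360 361 362]
231 [307 308 309 310 355 356 357 358 359 360 361]
239 [308 309 310 311 354 355 356 357 358 359 360]
247 [309 310 311 312 353 354 355 356 357 358 359]
[ 0.532  -0.2815  0.024 ]
[ 0.6211 -0.3116  0.016 ]
[ 0.4698 -0.2607  0.02  ]
-18.682061341667563 0.09404352090846745
```

Wrist view: forceps centred at about u=335, jaw tips at the top (323/352, 90), plates at (309,231) and (358,231). The wrist view puts the grip point at (0.532,-0.281) with yaw -18.5°, within 5 mm of the top view. I'll descend there.

Run:
```python
from h import *
go(.5315,-.28,.05,-18.5);go(.5315,-.28,.004,-18.5)
```

```text
shift [0.0013 0.0121 0.0994] turn [-0.09  0.02  0.87] t 2.7
shift [0.0014 0.0122 0.1454] turn [-0.09  0.02  0.87] t 2.7
```

>>> {"op": "step_arm", "data": {"plan": [{"x": 0.001, "y": 0.012, "z": 0.04, "wx": 0, "wy": 0, "wz": 1, "jaw": -1}, {"x": 0.001, "y": 0.012, "z": 0.08, "wx": 0, "wy": 0, "wz": 1, "jaw": -1}, {"x": 0.001, "y": 0.012, "z": 0.11, "wx": 0, "wy": 0, "wz": 1, "jaw": -1}, {"x": 0.001, "y": 0.012, "z": 0.13, "wx": 0, "wy": 0, "wz": 1, "jaw": -1}, {"x": 0.001, "y": 0.012, "z": 0.145, "wx": 0, "wy": 0, "wz": 1, "jaw": -1}, {"x": 0.001, "y": 0.012, "z": 0.145, "wx": 0, "wy": 0, "wz": 1, "jaw": -1}, {"x": 0.001, "y": 0.012, "z": 0.145, "wx": 0, "wy": 0, "wz": 1, "jaw": -1}]}}

```text
time: 3.4
position: [0.5312, -0.282, 0.0053]
tool_rot: [-3.099, 0.513, -0.002]
ft_force: [-0.1, -0.3, 0.4]
grip_width: 1.0
```

Run:
```python
from h import *
go(.5315,-.28,.004,-18.5)
```

```text
shift [-0.0003 -0.002   0.0013] turn [-0.02 -0.06 -0.31] t 3.4
```

Good. Now close and squeeze, slowly.

>>> {"op": "step_arm", "data": {"plan": [{"x": 0, "y": 0, "z": 0, "wx": 0, "wy": 0, "wz": 0, "jaw": -0.2}, {"x": 0, "y": 0, "z": 0, "wx": 0, "wy": 0, "wz": 0, "jaw": -0.1}, {"x": 0, "y": 0, "z": 0, "wx": 0, "wy": 0, "wz": 0, "jaw": 0.0}, {"x": 0, "y": 0, "z": 0, "wx": 0, "wy": 0, "wz": 0, "jaw": 0.2}, {"x": 0, "y": 0, "z": 0, "wx": 0, "wy": 0, "wz": 0, "jaw": 0.4}, {"x": 0, "y": 0, "z": 0, "wx": 0, "wy": 0, "wz": 0, "jaw": 0.6}, {"x": 0, "y": 0, "z": 0, "wx": 0, "wy": 0, "wz": 0, "jaw": 1}, {"x": 0, "y": 0, "z": 0, "wx": 0, "wy": 0, "wz": 0, "jaw": 1}, {"x": 0, "y": 0, "z": 0, "wx": 0, "wy": 0, "wz": 0, "jaw": 1}], "newtons": 30}}

```text
time: 4.3
position: [0.5308, -0.2823, 0.0047]
tool_rot: [-3.099, 0.515, -0.001]
ft_force: [0.7, 0.2, 0.4]
grip_width: 0.37
```

>>> {"op": "step_arm", "data": {"plan": [{"x": 0, "y": 0, "z": -0.03, "wx": 0, "wy": 0, "wz": 0, "jaw": 1}, {"x": 0, "y": 0, "z": -0.07, "wx": 0, "wy": 0, "wz": 0, "jaw": 1}, {"x": 0, "y": 0, "z": -0.11, "wx": 0, "wy": 0, "wz": 0, "jaw": 1}, {"x": 0, "y": 0, "z": -0.15, "wx": 0, "wy": 0, "wz": 0, "jaw": 1}, {"x": 0, "y": 0, "z": -0.175, "wx": 0, "wy": 0, "wz": 0, "jaw": 1}, {"x": 0, "y": 0, "z": -0.175, "wx": 0, "wy": 0, "wz": 0, "jaw": 1}, {"x": 0, "y": 0, "z": -0.175, "wx": 0, "wy": 0, "wz": 0, "jaw": 1}]}}

```text
time: 5.0
position: [0.5301, -0.2822, 0.1792]
tool_rot: [-3.099, 0.515, 0.0]
ft_force: [-0.3, -0.8, -2.0]
grip_width: 0.372
```

Run:
```python
from h import *
c=cam("wrist"); im=ctrl.get_image("wrist"); cv2.imwrite("pics/w3.png",im)
K,Rm,t=c; s=ctrl.get_state(); T=R.from_rotvec(s["tool_rot"]).as_matrix()
for x in(.077,.115):
  for y in (-.027,.027): print(proj(c,np.array(s["position"])+T@np.array([x,y,-.012])))
print(s["position"],s["grip_width"])
go(.45,.278,.18,0)
```

```text
[253.01387012 132.9830837 ]
[382.22999133 132.88255922]
[248.25001785  31.00007625]
[386.73982941  30.88872909]
[ 0.52964091 -0.28176871  0.17820773] 0.36987068862898476
shift [-0.2564 -0.5039 -0.0011] turn [ -0.04   0.11 -18.87] t 5.05
```

View pics/w3.png

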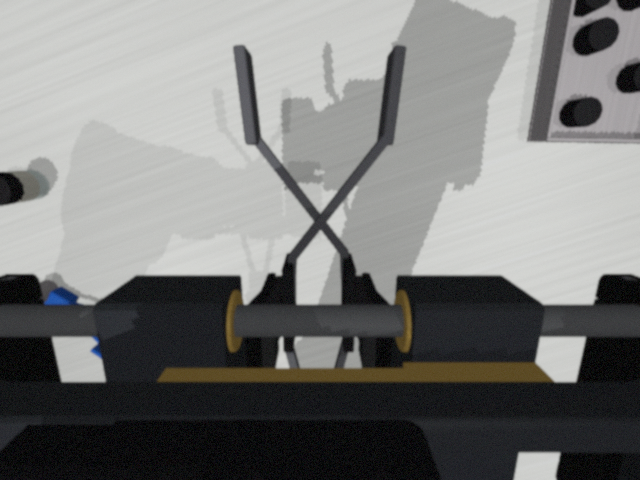

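The forceps are squeezed open and centred: jaws at columns 245/393 at the tips and 258/380 at the base. The blue one and the short vial are undisturbed. I'll carry the forceps over towards the vial.

>>> {"op": "step_arm", "data": {"plan": [{"x": -0.228, "y": -0.513, "z": 0, "wx": 0, "wy": 0, "wz": -19, "jaw": 1}, {"x": -0.228, "y": -0.513, "z": 0, "wx": 0, "wy": 0, "wz": -19, "jaw": 1}, {"x": -0.228, "y": -0.513, "z": 0, "wx": 0, "wy": 0, "wz": -19, "jaw": 1}, {"x": -0.228, "y": -0.513, "z": 0, "wx": 0, "wy": 0, "wz": -19, "jaw": 1}, {"x": -0.228, "y": -0.513, "z": 0, "wx": 0, "wy": 0, "wz": -19, "jaw": 1}, {"x": -0.228, "y": -0.513, "z": 0, "wx": 0, "wy": 0, "wz": -19, "jaw": 1}, {"x": -0.228, "y": -0.513, "z": 0, "wx": 0, "wy": 0, "wz": -19, "jaw": 1}, {"x": -0.228, "y": -0.513, "z": 0, "wx": 0, "wy": 0, "wz": -19, "jaw": 1}, {"x": -0.228, "y": -0.513, "z": 0, "wx": 0, "wy": 0, "wz": -19, "jaw": 1}, {"x": -0.228, "y": -0.513, "z": 0, "wx": 0, "wy": 0, "wz": -19, "jaw": 1}, {"x": -0.228, "y": -0.513, "z": 0, "wx": 0, "wy": 0, "wz": -19, "jaw": 1}, {"x": -0.228, "y": -0.513, "z": 0, "wx": 0, "wy": 0, "wz": -19, "jaw": 1}, {"x": -0.228, "y": -0.513, "z": 0, "wx": 0, "wy": 0, "wz": -19, "jaw": 1}, {"x": -0.228, "y": -0.513, "z": 0, "wx": 0, "wy": 0, "wz": -19, "jaw": 1}]}}

```text
time: 6.45
position: [0.4804, 0.2748, 0.1781]
tool_rot: [3.139, 0.001, -0.003]
ft_force: [0.2, -0.4, -0.6]
grip_width: 0.374
```

Run:
```python
from h import *
c=cam("wrist"); im=ctrl.get_image("wrist"); cv2.imwrite("pics/w4.png",im)
s=ctrl.get_state();print(s["position"],s["grip_width"],s["joint_positions"])
m=(im.max(2)<28).astype(np.uint8)
n,l,st,ce=cv2.connectedComponentsWithStats(m)
for i in range(1,n):
    if st[i,4]>60 and ce[i][1]<270: print(st[i],ce[i].round(1),onz(c,*ce[i],.095).round(4))
print(proj(c,(.609,.278,.095)))
```

```text
[0.48090405 0.2741691  0.17857023] 0.37617587082393256 [-1.00797853  0.14913732  0.48619974  1.76815113 -0.07201852  1.24426416
 -2.07463801]
[ 522   10   58   52 1285] [544.4  41.4] [0.6164 0.1307 0.095 ]
[294  71  28   9  96] [308.6  75.5] [0.5964 0.2809 0.095 ]
[312.94427497  53.98663624]
```

View pics/w4.png

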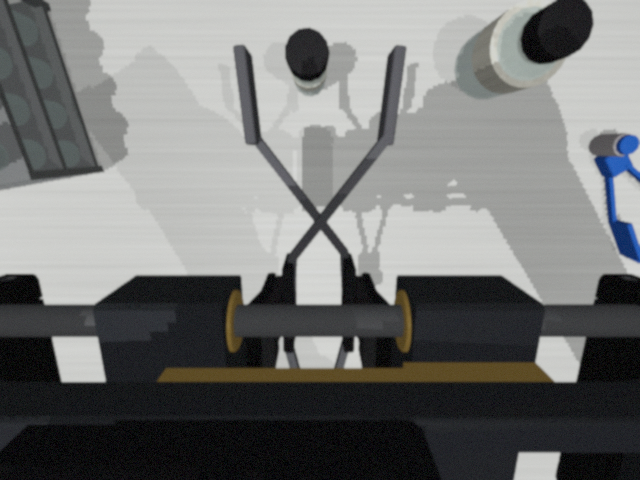

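Wrist view: vial cap top centred at about (307,50), between the open jaws (245–393). The bottle is at the upper right and the rack at the far left, both clear.

Run:
```python
from h import *
c=cam("wrist"); im=cv2.imread("pics/w4.png")
m=(im[20:100,270:345].max(2)<45).astype(np.uint8)
n,l,st,ce=cv2.connectedComponentsWithStats(m);i=1+st[1:,4].argmax();print(st[i],ce[i]+[270,20])
s=ctrl.get_state();T=R.from_rotvec(s["tool_rot"])
print("cap",onz(c,307,50,.095), onz(c,307,53,.095))
z=s["position"][2]+.012
for uv in((245,45),(393,45),(258,142),(380,142)): print(T.inv().apply(onz(c,*uv,z)-s["position"]).round(4))
# scene triangulation of the cap
cs=cam("scene");sc=cv2.imread("pics/scene0.png").max(2)[120:150,405:445]
q=np.argwhere(sc<28);print("scene cap px",q.min(0)+[120,405],q.max(0)+[120,405],q.mean(0)+[120,405])
v,u=q.mean(0)+[120,405];print(onz(cs,u,v,.088))
```

```text
[  17   10   41   51 1067] [307.73195876  55.79850047]
cap [0.61193887 0.28107745 0.095     ] [0.61020286 0.28109458 0.095     ]
[ 0.1091 -0.0286 -0.0122]
[ 0.1091  0.0292 -0.0121]
[ 0.0728 -0.0252 -0.0121]
[ 0.0727  0.0257 -0.012 ]
scene cap px [128 419] [143 432] [135.4127907 425.6627907]
[0.61297513 0.27689594 0.088     ]
```

Run:
```python
from h import *
go(.52,.2795,.178,0);go(.52,.2795,.0055,0)
```

```text
shift [ 0.0391 -0.0054  0.0005] turn [ 0.12  0.07 -0.04] t 6.5
shift [ 0.0393 -0.0057  0.173 ] turn [ 0.12  0.07 -0.04] t 6.5
```

>>> {"op": "step_arm", "data": {"plan": [{"x": 0.02, "y": -0.0055, "z": 0, "wx": 0, "wy": 0, "wz": 0, "jaw": 1}, {"x": 0.039, "y": -0.0055, "z": 0, "wx": 0, "wy": 0, "wz": 0, "jaw": 1}, {"x": 0.039, "y": -0.0055, "z": 0.025, "wx": 0, "wy": 0, "wz": 0, "jaw": 1}, {"x": 0.039, "y": -0.0055, "z": 0.05, "wx": 0, "wy": 0, "wz": 0, "jaw": 1}, {"x": 0.039, "y": -0.0055, "z": 0.06, "wx": 0, "wy": 0, "wz": 0, "jaw": 1}, {"x": 0.039, "y": -0.0055, "z": 0.06, "wx": 0, "wy": 0, "wz": 0, "jaw": 1}, {"x": 0.039, "y": -0.0055, "z": 0.06, "wx": 0, "wy": 0, "wz": 0, "jaw": 1}]}}

```text
time: 7.2
position: [0.5204, 0.2817, 0.1205]
tool_rot: [-3.141, -0.001, -0.002]
ft_force: [0.9, -0.5, -0.4]
grip_width: 0.369
```

Run:
```python
from h import *
c=cam("wrist"); im=ctrl.get_image("wrist"); cv2.imwrite("pics/w5.png",im)
go(.52,.2795,.0055,0)
s=ctrl.get_state();print(s["position"])
```

```text
shift [-0.0008  0.0029  0.1155] turn [-0.07 -0.1   0.07] t 7.25
[0.52061638 0.28224383 0.12096717]
```

View pics/w5.png

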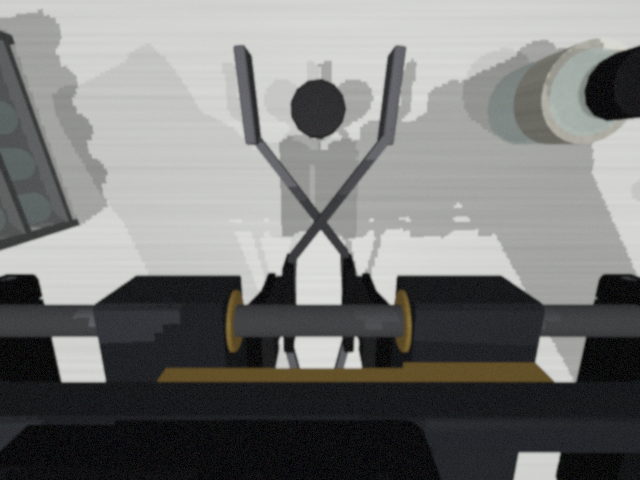

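Cap at (318,108), midway across between the jaws (mid-column 319). Now the fore-aft offset.

Run:
```python
from h import *
c=cam("wrist");s=ctrl.get_state();T=R.from_rotvec(s["tool_rot"]);p=onz(c,318,108,.095);print(p,T.inv().apply(p-s["position"]))
```

```text
[0.61080967 0.28253791 0.095     ] [ 0.09014599 -0.00015224  0.02613213]
```

Centred to about 1 mm. Straight down.

>>> {"op": "step_arm", "data": {"plan": [{"x": 0, "y": 0, "z": 0.025, "wx": 0, "wy": 0, "wz": 0, "jaw": 1}, {"x": 0, "y": 0, "z": 0.05, "wx": 0, "wy": 0, "wz": 0, "jaw": 1}, {"x": 0, "y": 0, "z": 0.075, "wx": 0, "wy": 0, "wz": 0, "jaw": 1}, {"x": 0, "y": 0, "z": 0.095, "wx": 0, "wy": 0, "wz": 0, "jaw": 1}, {"x": 0, "y": 0, "z": 0.105, "wx": 0, "wy": 0, "wz": 0, "jaw": 1}, {"x": 0, "y": 0, "z": 0.11, "wx": 0, "wy": 0, "wz": 0, "jaw": 1}, {"x": 0, "y": 0, "z": 0.113, "wx": 0, "wy": 0, "wz": 0, "jaw": 1}, {"x": 0, "y": 0, "z": 0.115, "wx": 0, "wy": 0, "wz": 0, "jaw": 1}, {"x": 0, "y": 0, "z": 0.115, "wx": 0, "wy": 0, "wz": 0, "jaw": 1}]}}

```text
time: 8.15
position: [0.5201, 0.2828, 0.0053]
tool_rot: [-3.141, -0.003, -0.002]
ft_force: [0.0, -1.2, -0.6]
grip_width: 0.37
```

Run:
```python
from h import *
im=ctrl.get_image("wrist"); cv2.imwrite("pics/w6.png",im)
s=ctrl.get_state();print(s["position"],s["ft_force"],s["time"])
```

```text
[0.52011626 0.28274296 0.00528747] [-0.88053774 -0.35055159 -1.28416953] 8.2
```

View pics/w6.png

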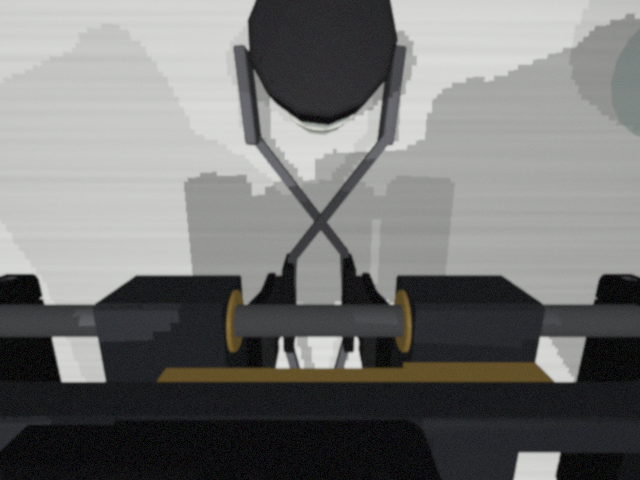

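Jaws low on either side of the vial, cap centred at column about 321. Now lower the last millimetre and release slowly.

>>> {"op": "step_arm", "data": {"plan": [{"x": 0, "y": 0, "z": 0.001, "wx": 0, "wy": 0, "wz": 0, "jaw": 1}, {"x": 0, "y": 0, "z": 0.001, "wx": 0, "wy": 0, "wz": 0, "jaw": 0.3}, {"x": 0, "y": 0, "z": 0.001, "wx": 0, "wy": 0, "wz": 0, "jaw": 0.25}, {"x": 0, "y": 0, "z": 0.001, "wx": 0, "wy": 0, "wz": 0, "jaw": 0.2}, {"x": 0, "y": 0, "z": 0.001, "wx": 0, "wy": 0, "wz": 0, "jaw": 0.16}, {"x": 0, "y": 0, "z": 0.001, "wx": 0, "wy": 0, "wz": 0, "jaw": 0.12}, {"x": 0, "y": 0, "z": 0.001, "wx": 0, "wy": 0, "wz": 0, "jaw": 0.08}, {"x": 0, "y": 0, "z": 0.001, "wx": 0, "wy": 0, "wz": 0, "jaw": 0.04}, {"x": 0, "y": 0, "z": 0.001, "wx": 0, "wy": 0, "wz": 0, "jaw": 0.0}, {"x": 0, "y": 0, "z": 0.001, "wx": 0, "wy": 0, "wz": 0, "jaw": -0.04}, {"x": 0, "y": 0, "z": 0.001, "wx": 0, "wy": 0, "wz": 0, "jaw": -0.08}, {"x": 0, "y": 0, "z": 0.001, "wx": 0, "wy": 0, "wz": 0, "jaw": -0.12}, {"x": 0, "y": 0, "z": 0.001, "wx": 0, "wy": 0, "wz": 0, "jaw": -0.2}, {"x": 0, "y": 0, "z": 0.001, "wx": 0, "wy": 0, "wz": 0, "jaw": -0.35}, {"x": 0, "y": 0, "z": 0.001, "wx": 0, "wy": 0, "wz": 0, "jaw": -0.5}, {"x": 0, "y": 0, "z": 0.001, "wx": 0, "wy": 0, "wz": 0, "jaw": -0.6}, {"x": 0, "y": 0, "z": 0.001, "wx": 0, "wy": 0, "wz": 0, "jaw": -0.6}]}}

```text
time: 9.9
position: [0.5196, 0.2823, 0.0034]
tool_rot: [3.141, 0.003, -0.0]
ft_force: [0.2, 0.7, 0.9]
grip_width: 0.781
```

Run:
```python
from h import *
im=ctrl.get_image("wrist"); cv2.imwrite("pics/w7.png",im)
```

```text
(no output)
```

View pics/w7.png

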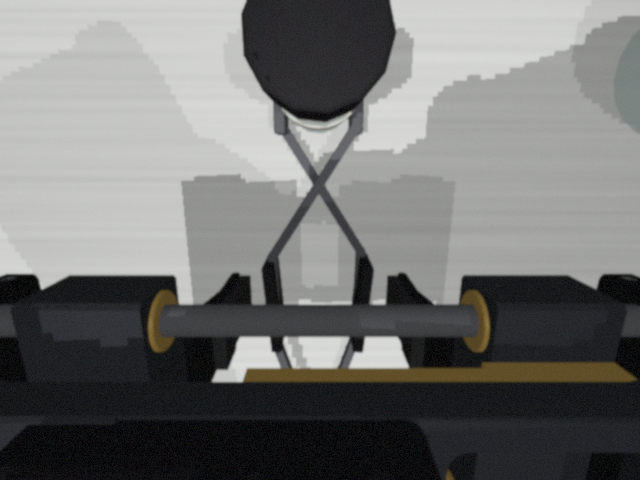

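The jaws have closed on the vial and the pads are clear of the plates. Lift straight up.

>>> {"op": "step_arm", "data": {"plan": [{"x": 0, "y": 0, "z": -0.01, "wx": 0, "wy": 0, "wz": 0, "jaw": -0.6}, {"x": 0, "y": 0, "z": -0.03, "wx": 0, "wy": 0, "wz": 0, "jaw": -0.6}, {"x": 0, "y": 0, "z": -0.06, "wx": 0, "wy": 0, "wz": 0, "jaw": -0.6}, {"x": 0, "y": 0, "z": -0.1, "wx": 0, "wy": 0, "wz": 0, "jaw": -0.6}, {"x": 0, "y": 0, "z": -0.14, "wx": 0, "wy": 0, "wz": 0, "jaw": -0.6}, {"x": 0, "y": 0, "z": -0.18, "wx": 0, "wy": 0, "wz": 0, "jaw": -0.6}, {"x": 0, "y": 0, "z": -0.18, "wx": 0, "wy": 0, "wz": 0, "jaw": -0.6}, {"x": 0, "y": 0, "z": -0.18, "wx": 0, "wy": 0, "wz": 0, "jaw": -0.6}]}}

```text
time: 10.75
position: [0.5203, 0.2827, 0.1853]
tool_rot: [-3.139, -0.003, -0.004]
ft_force: [-0.3, -0.6, 0.3]
grip_width: 0.799
```

Run:
```python
from h import *
c=cam("wrist"); w=ctrl.get_image("wrist"); s=ctrl.get_image("scene")
m=(w[:170,250:390].max(2)<45).astype(np.uint8)
n,l,st,ce=cv2.connectedComponentsWithStats(m)
for i in range(1,n):
    if st[i,4]>200: print(st[i],onz(c,*(ce[i]+[250,0]),.095))
a=cv2.resize(s[60:300,300:560],None,fx=1.7,fy=1.7)
o=np.zeros((480,800,3),np.uint8);o[:,:358]=w[:,140:498];o[:408,358:]=a[:,:442];cv2.imwrite("pics/fin.png",o)
q=np.argwhere(s[120:150,405:445].max(2)<28);print(q.mean(0)+[120,405])
```

```text
[  51  100   37   40 1008] [0.61073084 0.28265756 0.095     ]
[135.28488372 425.79069767]
```

View pics/fin.png

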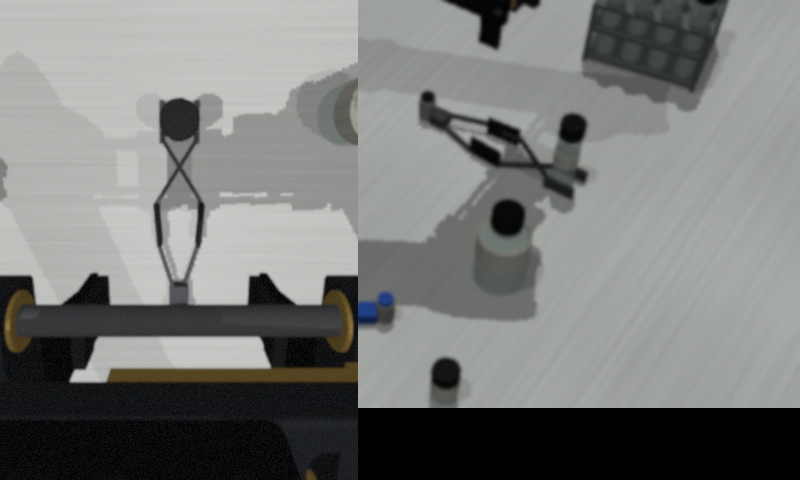

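```bash
python3 -c "
from bench import ctrl
print(ctrl.close_job())"
```

```text
the job is handed in; nothing more can be done
None
```

The steel forceps are now closed on the tall slim vial, lying flat on the bench, and the job is handed in at about 11 s. I squeezed them by the thumb plates at 30 N, lowered the open jaws around the vial, released them slowly and lifted clear.

- **Vial:** it is still standing. Its cap shifted less than 0.2 px in the scene view from the start. In the wrist view it stayed at (0.611, 0.283), within 1 mm of midway along the jaws.
- **Other items:** the short vial, the bottle and the blue look-alike show no disturbance in the last pictures. I judged these by eye, and most of the blue one was outside the last crop.
- **Forces:** the wrist force readings I saw stayed at about 2 N or less.
- **Disagreements:** the cameras differed by up to about 5 mm on where the forceps and the vial were, so I relied on the close wrist view. My first two move calls were refused for missing keys and moved nothing.

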